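# Make up the parts kit for an idler wheel

### The arm

A 7-joint arm with a two-finger parallel gripper is mounted at the origin on a cart in front of the work surface, level with it; the furniture and walls round the work are solid. World frame = base frame: x ahead of the robot, y to its left, z up, the work surface at z = 0. Lengths are in m, angles in rad, forces in N, time in s.
With the tool pointing down it reaches from about 0.425 to 0.925 m from the base axis. Payload 6.8 kg.
Tool frame: the origin (TCP) lies at the very end of the fingers, on their centre line; the grasp point (between the pads) lies 19 mm behind it; z points along the fingers, y is the direction in which the jaws open and shut (so a half turn about z gives the same grasp; the last joint's range is limited). The gripper opens to 85 mm and grips with 20 to 120 N. Pads are 22 mm wide; open, the fingers measure 114 mm over their backs; the gripper's body (76 mm by 85 mm) begins 54 mm behind the grasp point. The pads swing forward as they close: fully open they stand 13 mm farther back than shut.
Start: joints at [1.121, 0.477, 0.022, 1.555, -0.011, 1.109, -0.083], TCP at [0.226, -0.636, 0.231] pointing down, gripper open.
Joint ranges: [-2.96, 2.96], [-0.34, 2.1], [-1.41, 1.46], [0.24, 2.44], [-1.37, 4.51], [0.17, 1.92], [-2.96, 2.96]. Speed limits (rad/s): [2.39, 2.39, 3.14, 3.14, 3.14, 3.14, 3.14].

### API

Orientations are given as [roll, pitch, yaw] about the fixed x, y, z axes, in that order (R = Rz(yaw) Ry(pitch) Rx(roll)).
In Python, from plant import bot gives the robot as it stands.
- The arm moves only by the tool carry_out, never from a script. Its argument "steps" is a list that holds one entry, the list of rows, each a list of 7 numbers: the opening, from 0 (shut) to 1 (fully open), then the shift along the tool's x, y, z in cm, then the turn, a rotation vector about the tool's x, y, z in degrees. A call has 1 to 12 rows; each row shifts and turns the commanded pose from where the row before left it, along the tool's axes as they then stand; what a row does not reach is not made up. A row lasts 1/8 s, in which the tool goes at most 62.5 mm and 10.7 degrees, less where a joint would pass 70% of its speed; a pose out of reach is approached as far as the arm can. A call is refused whole if a number of a shift passes 6.25 or a number of a turn 10.7, either way. A call with a gripper value outside its range is refused whole. The fingers move at their own pace and stop on an object; "squeeze" is the grip in N (left out, the last holds). Time passes only in rows, so rows that do not move let the fingers close. It gives the time, the measured TCP pose, the force and the opening at its end, in the units of the state.
- bot.get_obs(): the state, without advancing time (a new reading comes with each control period).
- bot.grab_frame(name): name is "scene" or "top" or "wrist"; returns a dict with "pixels" (480x640x3 uint8, red, green, blue), "range_z" (480x640 float32, m along the optical axis (not along the pixel's ray), 0 where there is no reading), "intrinsics" (3x3 intrinsics, pixels), "R" (3x3) and "t" (3): a world point X has camera coordinates R X + t. Camera axes: x right, y down, z forward; pixel columns grow to the right and rows downward; lengths in m; the calibration is good to about 2 mm. A picture is of the moment at which its call begins.
- bot.sign_off(): hands the job in, once; it reports no verdict.
Trained networks look in a picture, given as the dict that the camera call returned (one of the last four; its "shot" number tells which), for a name from the list of things; names that differ only in an ending like _2 or _b are one class to them, and where a whole thing is asked for, a point or a joint stands for the part that bears it (a point fixed in the world has none). Each returns a list of dicts, best first, with "conf" (0 to 1); they miss things now and then, are a little off and sometimes report something else, mostly with a low value. They report only what shows in the picture. A call takes as long as a camera call. They do not tell look-alikes from the thing itself.
- bot.search_frame(picture, query): "rect" ([left, top, right, bottom] in pixels, round what is visible of it).
The state is a dict: "t": time; "qpos": joint angles; "qd": joint speeds; "joint_efforts": joint torques, N m; "tool_pos": TCP position; "tcp_rot": TCP orientation; "force": force on the tool from outside, world axes, zero at the start; "wrist_torque": the same for the moment, N m; "grip_width": opening from 0.0 (shut) to 1.0 (fully open).
Only numpy, scipy, OpenCV 4.12 (cv2) and the standard library are available. Lean on these libraries where they do the work, as an engineer would, in place of code of your own. Each camera call takes 0.05 s, during which the arm holds its last target. There are 200 camera calls.

### The job

Make up the kit for one idler wheel in the wooden tray. Stack a small bearing, the tall spacer ring and the other small bearing, in that order and lying flat, in the white slotted tube, so that the stack comes up level with the black line, and lay the long axle bolt in the two V-rests beside it. The large bearing, the low spacer ring and the short bolt are for another wheel: leave them where they lie.

Things in the scene. Friction and masses are not known exactly. Their poses are not given: they have to be found in the camera images.
- bearing_a_mid (a point): One of two identical small ball bearings (steel races, dark ring between them): diameter 52 mm, 15 mm thick, lying flat on the table at the start. The point is its centre, half-way up (7.5 mm above its underside); z is its axis. About 0.12 kg. Treat the hole as closed: hold it across the outside.
- bearing_b_mid (a point): The other small bearing, the same in every way: diameter 52 mm, 15 mm thick, lying flat. The point is its centre, half-way up; z is its axis. The two may go into the tube either way about.
- spacer_tall_mid (a point): The tall spacer ring, a plain metal ring lying flat: outside diameter 52 mm, bore 40 mm, 18 mm high. The point is its centre, half-way up (9 mm above its underside); z is its axis. About 0.09 kg.
- bolt_long_center (a point): The long bolt, lying level on its hexagons: bare round shank 20 mm in diameter, 90 mm long, between a hexagon head (30 mm across flats, 13 mm thick, -y end) and a nut (30 mm, 16 mm thick, +y end, 11 mm of thread beyond); 130 mm overall. The point is mid-shank on the axis, 15 mm above the table at the start; y runs along the shank. 0.38 kg, balanced within 8 mm of the point.
- bearing_large_mid (a point): Look-alike, to be left: a large bearing, diameter 68 mm, bore 40 mm, 15 mm thick, lying flat. The point is its centre, half-way up.
- spacer_low_mid (a point): Look-alike, to be left: a low spacer ring, outside diameter 52 mm like the tall one, but a smaller bore of 30 mm and only 8 mm high. The point is its centre, half-way up.
- bolt_short_center (a point): Look-alike, to be left: a short bolt of the same make with only 50 mm of bare shank, 90 mm overall. The point is the middle of its shank; y runs along the shank.
- tube_floor (a point): Floor centre of the white tube fixed upright in the tray, 10 mm above the table; z up. Bore 60 mm. Wall: two arcs round its +x and -x sides, straight to 54 mm above the floor, then flared to a 71 mm mouth at 62 mm; black line 48 mm above the floor. Open slots 41 mm wide on the +y and -y sides, down to the floor, let fingers either side of a part along y go right down and open. Foot diameter 84 mm.
- cradle_seat (a point): Seat of the long bolt's mid-shank, on its axis, in the white cradle fixed in the tray; 38 mm above the table. y runs along the bolt (head at either end). Two 90 degree V-rests 8 mm thick stand 33 mm either side along y; their arms reach 6 mm above the point, 41 mm apart. Between the rests 58 mm is free for fingers; the foot plate is 28 mm below the point. Head and nut clear the rests by 8 mm.
- kit_tray: The wooden kit tray, fixed on the table, 290 mm (its x) by 176 mm (its y); floor 6 mm thick, rim 16 mm high and 8 mm thick. The point is the centre of its underside. The tube and the cradle stand on its floor 65 mm to either side of the centre along x, changing places from start to start, their axes parallel to the tray's.
There are look-alikes about, which are no part of the job. What is shaped like the part that bears spacer_tall_mid but orange, pink or turquoise is not meant.

How it is judged:
At the end, for the whole second after the job is handed in: In the tube, within 10 mm of its axis: small bearing, tall ring, small bearing, each at its height within 3 mm (top at the line). Long bolt in the V-rests, mid-shank within 13 mm of the seat, aligned within 0.12 rad. All at rest. Large bearing, low ring, short bolt within 30 mm of their start (((horizontal distance between each of bearing_a_mid, bearing_b_mid and tube_floor below 0.01 m and z of bearing_a_mid in the frame of tube_floor between 0.0045 and 0.0105 m and z of bearing_b_mid in the frame of tube_floor between 0.0375 and 0.0435 m) or (horizontal distance between each of bearing_b_mid, bearing_a_mid and tube_floor below 0.01 m and z of bearing_b_mid in the frame of tube_floor between 0.0045 and 0.0105 m and z of bearing_a_mid in the frame of tube_floor between 0.0375 and 0.0435 m)) and horizontal distance between spacer_tall_mid and tube_floor below 0.01 m and z of spacer_tall_mid in the frame of tube_floor between 0.021 and 0.027 m and distance between bolt_long_center and cradle_seat below 0.013 m and angle between the y axis of bolt_long_center and the y axis of cradle_seat, either way round below 0.12 rad and distance of each of bearing_large_mid, spacer_low_mid, bolt_short_center from where it was at the start of the episode below 0.03 m and linear speed of each of bearing_a, bearing_b, spacer_tall, bolt_long below 0.02 m/s and angular speed of each of bearing_a, bearing_b, spacer_tall, bolt_long below 0.3 rad/s); the robot touches nothing.
It also fails if it takes over 115 s, if anything falls off the work surface, if the arm or the gripper's body presses on something with over 40 N, if the wrist force passes 120 N, or if a joint passes its speed limit or range.

## Working session

There is one attempt and no reset: what is moved stays moved. The work goes in short steps, Python scripts to look and compute and a tool call to move; the robot and the scene stay as the last step left them, time stands still between calls to the robot, and variables do not carry over. Pictures are saved under pics/ and viewed, about 12 in all and at most 16, crops included, and the job is handed in when it is done.

Besides the shell and the picture viewer there is one more tool, called as name(argument=value, ...), one argument or row to a line, values as JSON. carry_out: Moves the arm, as the interface text tells. Its arguments: {"type":"object","properties":{"steps":{"type":"array","items":{"type":"array","items":{"type":"array","items":{"type":"number"}}}},"squeeze":{"type":"number"}},"required":["steps"]}

```bash
mkdir -p pics
cat > h.py <<'E'
import numpy as np, cv2
from plant import bot
def save(f,n): cv2.imwrite('pics/'+n+'.png', cv2.cvtColor(f['pixels'],cv2.COLOR_RGB2BGR))
def cloud(f):
    z=f['range_z'].astype(float); v,u=np.mgrid[:480,:640]; K=f['intrinsics']
    P=np.stack([(u-K[0,2])/K[0,0]*z,(v-K[1,2])/K[1,1]*z,z],-1)
    W=(P-f['t'])@f['R']; W[z==0]=np.nan
    return W
E
python3 - <<'E'
from h import *
o=bot.get_obs(); print({k:np.round(v,3) for k,v in o.items()})
for n in ['top','scene']:
    f=bot.grab_frame(n); save(f,n+'0'); W=cloud(f); np.savez(n+'0.npz',W=W,px=f['pixels'],K=f['intrinsics'],R=f['R'],t=f['t'])
    print(n,'cam at',np.round(-f['R'].T@f['t'],3))
    for q in ['bearing_a_mid','spacer_tall_mid','bolt_long_center','bearing_large_mid','spacer_low_mid','bolt_short_center','tube_floor','cradle_seat','kit_tray']:
        for d in bot.search_frame(f,q)[:4]:
            l,t,r,b=[int(round(x)) for x in d['rect']]; c=W[max(t,0):b,max(l,0):r].reshape(-1,3); c=c[~np.isnan(c[:,0])]
            m=c[c[:,2]>0.004] if len(c) else c
            print(q,round(d['conf'],2),[l,t,r,b],np.round(m.mean(0),3) if len(m) else '', np.round(np.percentile(m[:,2],95),3) if len(m) else '')
E
```

```text
{'t': np.float64(0.0), 'qpos': array([ 1.121,  0.478,  0.022,  1.556, -0.011,  1.109, -0.083]), 'qd': array([ 0.   ,  0.001,  0.   ,  0.   , -0.001, -0.001,  0.   ]), 'joint_efforts': array([ 0.0000e+00, -5.9645e+01,  1.6080e+00, -2.8119e+01,  1.2000e-02,
        9.0000e-03,  0.0000e+00]), 'tool_pos': array([ 0.226, -0.635,  0.23 ]), 'tcp_rot': array([-3.14 ,  0.   ,  0.342]), 'force': array([-1.631, -0.016, -0.354]), 'wrist_torque': array([ 0.022, -0.025,  0.029]), 'grip_width': np.float64(1.002)}
top cam at [0.385 0.003 1.48 ]
bearing_a_mid 0.83 [229, 299, 249, 319] [0.385 0.24  0.013] 0.018
spacer_tall_mid 0.71 [392, 267, 417, 286] [ 0.482 -0.194  0.015] 0.022
spacer_tall_mid 0.63 [412, 192, 430, 210] [ 0.687 -0.236  0.015] 0.022
spacer_tall_mid 0.56 [441, 194, 466, 213] [ 0.682 -0.318  0.015] 0.023
spacer_tall_mid 0.52 [415, 233, 430, 253] [ 0.572 -0.24   0.016] 0.022
bolt_long_center 0.72 [445, 223, 493, 244] [ 0.598 -0.363  0.022] 0.033
bearing_large_mid 0.71 [227, 229, 252, 257] [0.569 0.249 0.013] 0.019
spacer_low_mid 0.51 [406, 301, 429, 321] [ 0.393 -0.232  0.008] 0.013
bol
[... 610 characters left out ...]
81 -0.314  0.014] 0.022
spacer_tall_mid 0.66 [382, 228, 402, 241] [ 0.57  -0.24   0.015] 0.022
bolt_long_center 0.73 [401, 208, 434, 231] [ 0.606 -0.37   0.018] 0.033
bearing_large_mid 0.59 [205, 283, 240, 304] [0.566 0.254 0.014] 0.018
spacer_low_mid 0.68 [431, 258, 451, 271] [ 0.393 -0.228  0.009] 0.013
spacer_low_mid 0.36 [294, 229, 330, 267] [0.587 0.005 0.035] 0.071
bolt_short_center 0.66 [155, 331, 210, 352] [0.452 0.399 0.022] 0.032
bolt_short_center 0.37 [266, 243, 392, 315] [0.496 0.028 0.014] 0.04
tube_floor 0.64 [295, 230, 328, 264] [0.588 0.007 0.039] 0.071
cradle_seat 0.65 [314, 267, 363, 299] [0.461 0.027 0.013] 0.036
kit_tray 0.63 [265, 242, 392, 313] [0.499 0.028 0.015] 0.042
```

Run:
```python
import cv2
a=cv2.imread('pics/top0.png')[160:360,130:530]; cv2.imwrite('pics/top0c.png',cv2.resize(a,None,fx=2,fy=2,interpolation=cv2.INTER_CUBIC))
a=cv2.imread('pics/scene0.png')[180:380,130:480]; cv2.imwrite('pics/scene0c.png',cv2.resize(a,None,fx=2.2,fy=2.2,interpolation=cv2.INTER_CUBIC))
```

```text
(no output)
```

View pics/top0c.png

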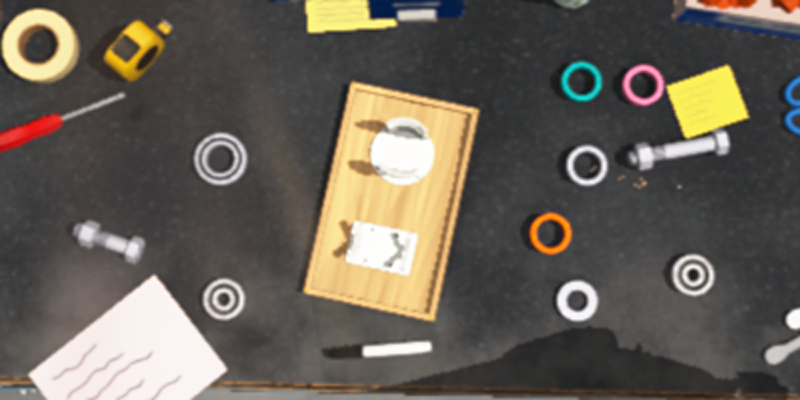

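View pics/scene0c.png

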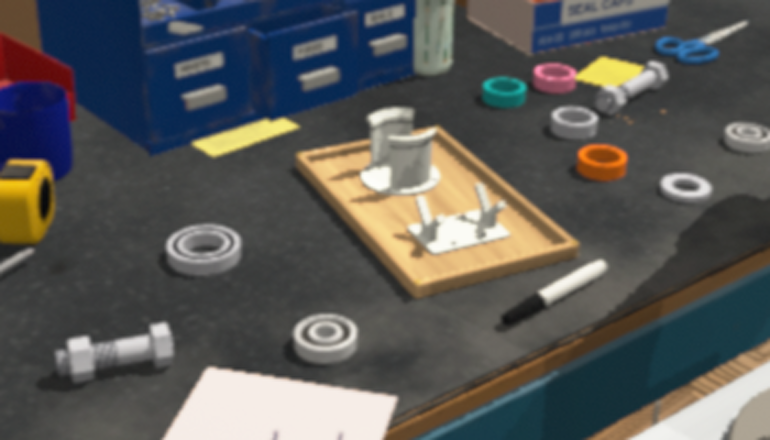

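```bash
cat >> h.py <<'E'
from scipy.optimize import least_squares
def disc(W,c,top,rad=.045,R=.026):
    """centre of a flat round part from points near its top"""
    for _ in range(4):
        d=np.hypot(W[...,0]-c[0],W[...,1]-c[1]); m=(d<rad)&(W[...,2]>top-.006)&(W[...,2]<top+.012)
        p=W[m]; 
        mm=(p[:,:2].max(0)+p[:,:2].min(0))/2; c=p[:,:2].mean(0)
    return np.r_[c,np.median(p[:,2])],mm,len(p)
def axis(W,c,rad=.09,z0=.012,z1=.05):
    d=np.hypot(W[...,0]-c[0],W[...,1]-c[1]); p=W[(d<rad)&(W[...,2]>z0)&(W[...,2]<z1)]
    q=p[:,:2]-p[:,:2].mean(0); v=np.linalg.svd(q,full_matrices=False)[2][0]; s=q@v
    mid=p[:,:2].mean(0)+v*(s.max()+s.min())/2
    return mid,np.degrees(np.arctan2(v[1],v[0])),s.max()-s.min(),np.percentile(p[:,2],98),p
E
python3 - <<'E'
from h import *
for n in ['top0','scene0']:
    D=np.load(n+'.npz'); W=D['W']; px=D['px']; print(n)
    T=np.load('top0.npz')['W']
    for nm,uv,top in [('A',(242,309),.015),('B',(476,297),.015),('tall',(423,242),.018),('low',(418,310),.008)]:
        if nm=='tall': c=np.array([.572,-.24])
        else:
            c=np.nanmean(T[uv[1]-9:uv[1]+9,uv[0]-9:uv[0]+9].reshape(-1,3),0)[:2]
        r=disc(W,c,top); print(nm,np.round(r[0],4),np.round(r[1],4),r[2])
    r=axis(W,[.602,-.367]); print('bolt',np.round(r[0],4),np.round(r[1:4],3))
    # tray by wood colour
    hsv=cv2.cvtColor(px,cv2.COLOR_RGB2HSV); d=np.hypot(W[...,0]-.52,W[...,1]-.015)
    m=(hsv[...,1]>70)&(hsv[...,0]>8)&(hsv[...,0]<28)&(d<.19)&(W[...,2]<.03)&(W[...,2]>-.01)
    p=W[m][:,:2].astype(np.float32); print('tray',cv2.minAreaRect(p))
    # tube top, cradle tops
    for nm,c,r,z0 in [('tube',(.587,.005),.055,.055),('cradle',(.461,.024),.06,.028)]:
        d=np.hypot(W[...,0]-c[0],W[...,1]-c[1]); p=W[(d<r)&(W[...,2]>z0)]
        print(nm,len(p),np.round(p.mean(0),4),np.round((p.max(0)+p.min(0))/2,4),np.round(p.max(0)-p.min(0),3))
E
```

```text
top0
A [0.3843 0.2362 0.0135] [0.3842 0.236 ] 238
B [ 0.43   -0.3829  0.014 ] [ 0.4307 -0.378 ] 245
tall [ 0.5728 -0.2421  0.0179] [ 0.5726 -0.2416] 134
low [ 0.3876 -0.2335  0.0055] [ 0.3866 -0.2335] 353
bolt [ 0.6038 -0.3615] [-8.5771e+01  1.3200e-01  3.5000e-02]
tray ((0.5138852000236511, -0.03172415494918823), (0.28524139523506165, 0.2983570992946625), 79.0404281616211)
tube 154 [0.5888 0.0041 0.0671] [0.5845 0.0062 0.0658] [0.076 0.061 0.021]
cradle 91 [0.4568 0.0298 0.0382] [0.4576 0.0307 0.0393] [0.062 0.08  0.021]
scene0
A [0.3821 0.2407 0.015 ] [0.385  0.2395] 425
B [ 0.4276 -0.3767  0.0156] [ 0.4298 -0.3806] 198
tall [ 0.5702 -0.2371  0.0181] [ 0.5714 -0.2377] 157
low [ 0.3859 -0.2216  0.0045] [ 0.3852 -0.2225] 406
bolt [ 0.6012 -0.3578] [9.1823e+01 1.3400e-01 3.4000e-02]
tray ((0.5282384157180786, -0.03476858139038086), (0.2846594750881195, 0.3328482210636139), 79.18586730957031)
tube 299 [0.5865 0.0078 0.0652] [0.5833 0.0085 0.0654] [0.077 0.061 0.021]
cradle 159 [0.4587 0.0337 0.0377] [0.4549 0.0327 0.0379] [0.064 0.083 0.02 ]
```

```bash
cat > g.py <<'E'
import sys; from h import *
def goal(x,y,z,yaw=None):
    o=bot.get_obs(); p=np.array(o['tool_pos']); r=o['tcp_rot']; y0=np.degrees(r[2])
    if yaw is None: yaw=y0
    t=(y0-yaw+180)%360-180; a=np.radians(yaw); d=np.array([x,y,z])-p
    s=100*np.array([d[0]*np.cos(a)+d[1]*np.sin(a), d[0]*np.sin(a)-d[1]*np.cos(a), -d[2]])
    print('t',round(float(o['t']),2),'tcp',np.round(p,4),'rpy',np.round(np.degrees(r),2),'j',np.round(o['qpos'],2),'turn z',round(t,1),'then shift cm',np.round(s,2),'grip',round(float(o['grip_width']),3),'F',np.round(o['force'],1))
if __name__=='__main__': goal(*map(float,sys.argv[1:]))
E
python3 g.py .43 -.38 .2 -11.5
```

```text
t 1.0 tcp [ 0.2263 -0.636   0.2313] rpy [180.    -0.    19.58] j [ 1.12  0.48  0.02  1.56 -0.01  1.11 -0.08] turn z 31.1 then shift cm [ 14.86 -29.14   3.13] grip 0.999 F [ 0.2 -0.6  0.1]
```

carry_out(
  steps=[
    [[1,0,0,0,0,0,10.4],[1,0,0,0,0,0,10.4],[1,0,0,0,0,0,10.3],[1,2.1,-4.2,0.4,0,0,0],[1,2.1,-4.2,0.4,0,0,0],[1,2.1,-4.2,0.4,0,0,0],[1,2.1,-4.2,0.4,0,0,0],[1,2.1,-4.2,0.5,0,0,0],[1,2.1,-4.1,0.5,0,0,0],[1,2.2,-4.1,0.5,0,0,0],[1,0,0,0,0,0,0],[1,0,0,0,0,0,0]],
  ],
  squeeze=50,
)

```text
t: 2.5
tool_pos: [0.4292, -0.38, 0.2005]
tcp_rot: [3.141, 0.0, -0.201]
force: [-0.3, -1.3, -0.4]
grip_width: 1.001
```

```bash
python3 g.py .43 -.38 .2 -11.5
python3 - <<'E'
from h import *
f=bot.grab_frame('wrist'); save(f,'w1'); W=cloud(f); print('cam',np.round(-f['R'].T@f['t'],3),np.round(f['R'],2).tolist(),f['intrinsics'][0,0])
for q in ['bearing_a_mid','spacer_tall_mid']:
    for d in bot.search_frame(f,q)[:3]: print(q,d)
print(disc(W,np.array([.43,-.38]),.015))
E
```

```text
t 2.5 tcp [ 0.4292 -0.38    0.2005] rpy [ 1.7996e+02  1.0000e-02 -1.1530e+01] j [ 0.59  0.34  0.03  1.84 -0.01  0.96 -1.14] turn z -0.0 then shift cm [ 0.08 -0.01  0.05] grip 1.001 F [-0.3 -1.3 -0.4]
cam [ 0.496 -0.394  0.343] [[-0.2, -0.98, -0.0], [-0.94, 0.19, 0.27], [-0.26, 0.05, -0.96]] 423.5008661098695
spacer_tall_mid {'rect': [32.3, 152.4, 113.5, 223.4], 'conf': 0.86}
(array([ 0.43059092, -0.38288369,  0.01399781]), array([ 0.43003377, -0.3827784 ]), 2893)
```

View pics/w1.png

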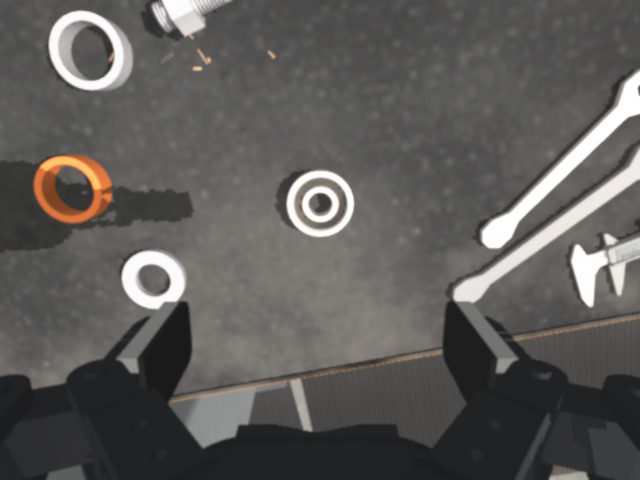

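carry_out(
  steps=[
    [[1,0.2,0.25,4.5,0,0,0],[1,0,0,4.5,0,0,0],[1,0,0,4.5,0,0,0],[1,0,0,3.5,0,0,0],[1,0,0,2.0,0,0,0],[1,0,0,0.7,0,0,0],[1,0,0,0,0,0,0],[0.4,0,0,0,0,0,0],[0.4,0,0,0,0,0,0],[0.4,0,0,0,0,0,0],[0.4,0,0,0,0,0,0],[0.4,0,0,0,0,0,0]],
  ],
  squeeze=50,
)

```text
t: 4.15
tool_pos: [0.4316, -0.3827, 0.0048]
tcp_rot: [3.141, -0.001, -0.201]
force: [-0.8, 1.4, 7.7]
grip_width: 0.576
```

```bash
python3 g.py .584 .0065 .2 -11.5
```

```text
t 4.15 tcp [ 0.4316 -0.3827  0.0048] rpy [ 1.7996e+02 -8.0000e-02 -1.1520e+01] j [ 0.6   0.62  0.02  1.94 -0.02  0.57 -1.14] turn z -0.0 then shift cm [  7.18 -41.18 -19.52] grip 0.576 F [-0.8  1.4  7.7]
```

carry_out(
  steps=[
    [[0.4,0,0,-2.0,0,0,0],[0.4,0,0,-5.5,0,0,0],[0.4,0.2,-2,-5.0,0,0,0],[0.4,0.8,-4.5,-4.0,0,0,0],[0.4,0.8,-5,-3.0,0,0,0],[0.4,0.9,-5.5,0,0,0,0],[0.4,0.9,-5.5,0,0,0,0],[0.4,0.9,-5.5,0,0,0,0],[0.4,0.9,-5.5,0,0,0,0],[0.4,0.9,-5,0,0,0,0],[0.4,0.9,-2.7,0,0,0,0],[0.4,0,0,0,0,0,0]],
  ],
)

```text
t: 5.65
tool_pos: [0.5844, 0.0102, 0.1994]
tcp_rot: [-3.14, -0.001, -0.196]
force: [-0.7, 0.6, -2.1]
grip_width: 0.575
```

```bash
cat > tubelook.py <<'E'
from g import *
import sys
f=bot.grab_frame('wrist'); save(f,sys.argv[1]); W=cloud(f); np.savez('w.npz',W=W,px=f['pixels'])
for q in ['tube_floor','cradle_seat','bearing_a_mid']:
    for d in bot.search_frame(f,q)[:2]: print(q,round(d['conf'],2),np.round(d['rect']))
for nm,c,r,z0,z1 in [('tube',(.585,.0065),.05,.064,.078),('foot',(.585,.0065),.055,.005,.016),('cradle',(.457,.031),.06,.034,.055)]:
    d=np.hypot(W[...,0]-c[0],W[...,1]-c[1]); p=W[(d<r)&(W[...,2]>z0)&(W[...,2]<z1)]
    if len(p)<20: print(nm,len(p)); continue
    print(nm,len(p),np.round(p.mean(0),4),'z',np.round(np.percentile(p[:,2],[5,50,95]),4))
    if nm!='cradle':
        q=p[:,:2]; 
        print('  rect',cv2.minAreaRect(q.astype(np.float32)),'circ',cv2.minEnclosingCircle(q.astype(np.float32)))
goal(.584,.0065,.2,-11.5)
E
python3 tubelook.py w2
```

```text
tube_floor 0.72 [272. 151. 373. 252.]
cradle_seat 0.9 [276. 320. 371. 398.]
bearing_a_mid 0.98 [118. 443. 155. 480.]
tube 1056 [ 0.6141 -0.0008  0.0689] z [0.0646 0.0696 0.0717]
  rect ((0.596147894859314, -0.009492110460996628), (0.07450515776872635, 0.03913511708378792), 33.9372673034668) circ ((0.5867077708244324, 0.004500528797507286), 0.03736130893230438)
foot 11252 [0.5918 0.0053 0.0088] z [0.0056 0.0096 0.0115]
  rect ((0.5907983779907227, 0.005200095474720001), (0.10981607437133789, 0.09767760336399078), 77.57921600341797) circ ((0.5849783420562744, 0.00651882030069828), 0.05504408851265907)
cradle 335 [0.4399 0.0293 0.0405] z [0.0352 0.0407 0.0446]
t 5.85 tcp [0.5833 0.0053 0.1987] rpy [ 1.7994e+02 -1.0000e-02 -1.1640e+01] j [-0.02  0.36 -0.12  1.81  0.05  0.97 -1.94] turn z -0.1 then shift cm [ 0.04 -0.13 -0.13] grip 0.574 F [ 0.4  0.6 -2. ]
```

View pics/w2.png

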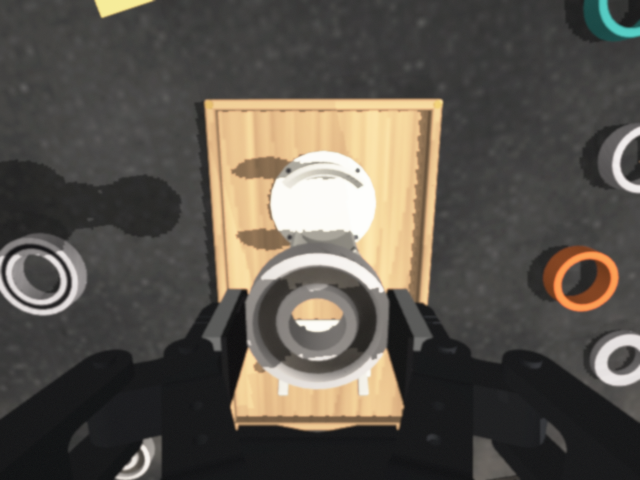

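Run:
```python
from h import *
D=np.load('w.npz'); W=D['W']; hsv=cv2.cvtColor(D['px'],cv2.COLOR_RGB2HSV)
d=np.hypot(W[...,0]-.585,W[...,1]-.0065)
m=(hsv[...,1]<40)&(hsv[...,2]>120)&(d<.06)&(W[...,2]<.016)&(W[...,2]>.004); p=W[m]
print('foot',len(p),cv2.minEnclosingCircle(p[:,:2].astype(np.float32)),np.median(p[:,2]),np.percentile(p,[1,99],axis=0))
h=cv2.convexHull(p[:,:2].astype(np.float32))[:,0]
r=least_squares(lambda q:np.hypot(h[:,0]-q[0],h[:,1]-q[1])-.042,[.585,.0065],loss='soft_l1',f_scale=.001); print(r.x,np.abs(r.fun).max())
t=W[(d<.05)&(W[...,2]>.066)&(W[...,2]<.078)]
h=cv2.convexHull(t[:,:2].astype(np.float32))[:,0]; r=least_squares(lambda q:np.hypot(h[:,0]-q[0],h[:,1]-q[1])-.037,[.585,.0065],loss='soft_l1',f_scale=.001); print('rim',r.x)
# tray floor edge yaw : wood
m=(hsv[...,1]>60)&(hsv[...,0]>8)&(hsv[...,0]<30)&(W[...,2]>.001)&(W[...,2]<.03)&(np.hypot(W[...,0]-.52,W[...,1]-.02)<.17)
p=W[m][:,:2]; print(cv2.minAreaRect(p.astype(np.float32)))
```

```text
foot 6507 ((0.5837145447731018, 0.004976200871169567), 0.04261411726474762) 0.010409440066122067 [[ 0.55456433 -0.03450871  0.00714589]
 [ 0.62408137  0.04478563  0.01327631]]
[0.58396518 0.00503524] 0.0007280371848237197
rim [0.58628204 0.00513597]
((0.5210585594177246, 0.017867781221866608), (0.1850995123386383, 0.2910504937171936), 78.73719024658203)
```

carry_out(
  steps=[
    [[0.4,0.15,0,4.0,0,0,0],[0.4,0,0,4.0,0,0,0],[0.4,0,0,2.5,0,0,0],[0.4,0,0,1.0,0,0,0],[0.4,0,0,1.0,0,0,0],[0.4,0,0,1.0,0,0,0],[0.4,0,0,1.0,0,0,0],[0.4,0,0,0,0,0,0]],
  ],
)

```text
t: 6.85
tool_pos: [0.5848, 0.0068, 0.0526]
tcp_rot: [3.141, 0.001, -0.201]
force: [0.2, 0.7, -1.1]
grip_width: 0.57
```

```bash
python3 g.py .585 .0052 .016 -11.4
```

```text
t 6.85 tcp [0.5848 0.0068 0.0526] rpy [ 1.7998e+02  7.0000e-02 -1.1510e+01] j [-0.03  0.56 -0.11  1.9   0.09  0.69 -1.97] turn z -0.1 then shift cm [0.05 0.15 3.66] grip 0.57 F [ 0.2  0.7 -1.1]
```

carry_out(
  steps=[
    [[0.4,0,0.1,1.2,0,0,0],[0.4,0,0,1.2,0,0,0],[0.4,0,0,0.8,0,0,0],[0.4,0,0,0.4,0,0,0],[0.4,0,0,0,0,0,0],[0.8,0,0,0,0,0,0],[0.8,0,0,0,0,0,0],[0.9,0,0,-2,0,0,0],[0.9,0,0,-4,0,0,0],[0.9,0,0,-5,0,0,0],[0.9,0,0,-5,0,0,0],[0.9,0,0,0,0,0,0]],
  ],
)

```text
t: 8.35
tool_pos: [0.5883, 0.006, 0.1835]
tcp_rot: [-3.139, -0.01, -0.201]
force: [-0.3, 0.7, -0.4]
grip_width: 0.898
```

```bash
python3 g.py .51 .02 .21 -11.5; python3 g.py .5725 -.241 .2 -11.5
```

```text
t 8.35 tcp [0.5883 0.006  0.1835] rpy [-179.83   -0.57  -11.54] j [-0.02  0.38 -0.12  1.82  0.06  0.93 -1.94] turn z -0.0 then shift cm [-7.95  0.19 -2.65] grip 0.898 F [-0.3  0.7 -0.4]
t 8.35 tcp [0.5883 0.006  0.1835] rpy [-179.83   -0.57  -11.54] j [-0.02  0.38 -0.12  1.82  0.06  0.93 -1.94] turn z -0.0 then shift cm [ 3.37 24.52 -1.65] grip 0.898 F [-0.3  0.7 -0.4]
```

```bash
cat > intube.py <<'E'
from g import *
f=bot.grab_frame('wrist'); save(f,'tube_'+sys.argv[1]); W=cloud(f)
d=np.hypot(W[...,0]-.5845,W[...,1]-.0052); p=W[(d<.027)&(W[...,2]<.08)]
print('z pct',np.round(np.percentile(p[:,2],[2,10,25,50,75,90,98]),4),len(p))
zt=float(sys.argv[2]); q=p[abs(p[:,2]-zt)<.005]; print('top pts',len(q),q.mean(0),q.min(0),q.max(0))
for d in bot.search_frame(f,'bearing_a_mid')[:3]+bot.search_frame(f,'spacer_tall_mid')[:4]: print(round(d['conf'],2),np.round(d['rect']))
E
python3 intube.py 1 .025;python3 g.py .5725 -.241 .2 -11.5
```

```text
z pct [0.0097 0.011  0.022  0.0234 0.0249 0.0256 0.0262] 3854
top pts 3263 [0.58374176 0.00585931 0.02383932] [ 0.55770452 -0.0200365   0.02002522] [0.60858251 0.03192438 0.02763303]
0.84 [ 84. 457. 112. 479.]
0.86 [550. 258. 628. 326.]
0.74 [590.   1. 640.  48.]
0.61 [606. 132. 640. 199.]
t 8.5 tcp [0.5846 0.0058 0.1776] rpy [179.99   0.   -11.51] j [-0.02  0.39 -0.12  1.82  0.06  0.93 -1.94] turn z -0.0 then shift cm [ 3.73 24.42 -2.24] grip 0.901 F [ 0.  -0.7  0.5]
```

View pics/tube_1.png

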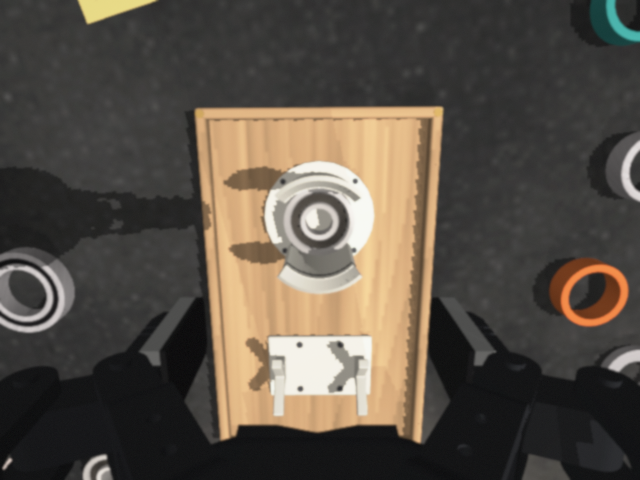

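carry_out(
  steps=[
    [[0.9,0.7,4.9,-0.5,0,0,0],[0.9,0.7,4.9,-0.5,0,0,0],[0.9,0.7,4.9,-0.4,0,0,0],[0.9,0.8,4.9,-0.4,0,0,0],[0.9,0.8,4.8,-0.4,0,0,0],[0.9,0,0,0,0,0,0],[0.9,0,0,0,0,0,0],[0.9,0,0,0,0,0,0]],
  ],
)

```text
t: 9.5
tool_pos: [0.5727, -0.2387, 0.1986]
tcp_rot: [-3.141, 0.001, -0.198]
force: [0.4, -0.5, -0.1]
grip_width: 0.903
```

Run:
```python
from g import *
f=bot.grab_frame('wrist'); save(f,'w3'); W=cloud(f); np.savez('w3.npz',W=W,px=f['pixels'])
for d in bot.search_frame(f,'spacer_tall_mid')[:4]: print(round(d['conf'],2),np.round(d['rect']))
c,mm,n=disc(W,np.array([.5725,-.241]),.018); print('ring',c,mm,n)
r=axis(W,[.603,-.36]); print('bolt',np.round(r[0],4),np.round(r[1:4],3))
goal(mm[0],mm[1],.004,-11.5)
```

```text
0.94 [241.  12. 317.  96.]
0.93 [356.   2. 434.  75.]
0.85 [254. 287. 318. 350.]
0.71 [289. 172. 354. 235.]
ring [ 0.57320739 -0.241777    0.01823179] [ 0.57270366 -0.24177586] 1534
bolt [ 0.6085 -0.3627] [-9.1143e+01  1.3300e-01  3.1000e-02]
t 9.6 tcp [ 0.5728 -0.2391  0.199 ] rpy [-1.7997e+02  4.0000e-02 -1.1390e+01] j [ 0.33  0.42 -0.04  1.72  0.02  1.   -1.49] turn z 0.1 then shift cm [ 0.04  0.27 19.5 ] grip 0.896 F [ 0.5  0.8 -0. ]
```

View pics/w3.png

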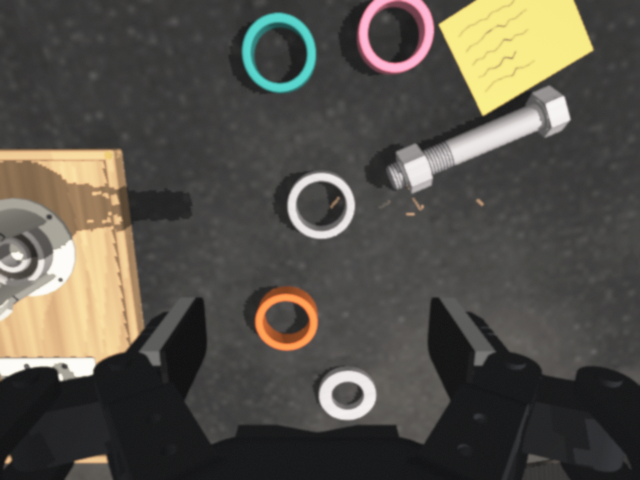

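carry_out(
  steps=[
    [[0.73,0,0.25,4.5,0,0,0],[0.73,0,0,4.5,0,0,0],[0.73,0,0,4.5,0,0,0],[0.73,0,0,3.0,0,0,0],[0.73,0,0,1.9,0,0,0],[0.73,0,0,1.0,0,0,0],[0.73,0,0,0,0,0,0],[0.4,0,0,0,0,0,0],[0.4,0,0,0,0,0,0],[0.4,0,0,0,0,0,0],[0.4,0,0,0,0,0,0],[0.4,0,0,-2.0,0,0,0]],
  ],
)

```text
t: 11.1
tool_pos: [0.5712, -0.2429, 0.0253]
tcp_rot: [-3.141, 0.002, -0.201]
force: [-0.2, 0.1, -0.3]
grip_width: 0.576
```

```bash
python3 g.py .585 .0052 .18 -11.4
```

```text
t 11.1 tcp [ 0.5712 -0.2429  0.0253] rpy [-1.7999e+02  1.2000e-01 -1.1520e+01] j [ 0.33  0.64 -0.04  1.83  0.04  0.68 -1.5 ] turn z -0.1 then shift cm [ -3.55 -24.59 -15.47] grip 0.576 F [-0.2  0.1 -0.3]
```

carry_out(
  steps=[
    [[0.4,0,0,-5,0,0,0],[0.4,0,0,-5.5,0,0,0],[0.4,-0.2,-1.6,-5,0,0,0],[0.4,-0.7,-4.5,0,0,0,0],[0.4,-0.7,-5,0,0,0,0],[0.4,-0.7,-5,0,0,0,0],[0.4,-0.7,-5,0,0,0,0],[0.4,-0.5,-3.5,0,0,0,0],[0.4,0,0,0,0,0,0],[0.4,0,0,0,0,0,0],[0.4,0,0,0,0,0,0]],
  ],
)

```text
t: 12.48
tool_pos: [0.587, 0.003, 0.1807]
tcp_rot: [3.141, -0.001, -0.204]
force: [0.6, 0.3, -1.0]
grip_width: 0.572
```

Run:
```python
from g import *
f=bot.grab_frame('wrist'); W=cloud(f); save(f,'w4')
o=bot.get_obs()
p=np.array(o['tool_pos']); 
d=np.hypot(W[...,0]-p[0],W[...,1]-p[1]); q=W[(d<.04)&(abs(W[...,2]-p[2]-.013)<.006)]
print('held',len(q),np.median(q,0),(q.max(0)+q.min(0))/2,q.max(0)-q.min(0),'tcp',p)
goal(.585,.0052,.1,-11.4)
```

```text
held 9040 [0.59023041 0.00234143 0.19204007] [0.58659595 0.00111257 0.19357285] [0.05247918 0.07470694 0.01199328] tcp [0.58694104 0.00322721 0.18057215]
t 12.53 tcp [0.5869 0.0032 0.1806] rpy [ 1.7997e+02 -2.0000e-02 -1.1650e+01] j [-0.02  0.39 -0.12  1.82  0.06  0.94 -1.94] turn z -0.3 then shift cm [-0.23 -0.16  8.06] grip 0.574 F [-0.4 -0.8 -0.9]
```

carry_out(
  steps=[
    [[0.4,-0.2,-0.15,4.0,0,0,0],[0.4,0,0,4.0,0,0,0],[0.4,0,0,1.5,0,0,0],[0.4,0,0,1.0,0,0,0],[0.4,0,0,1.0,0,0,0],[0.4,0,0,1.0,0,0,0],[0.4,0,0,1.0,0,0,0],[0.4,0,0,0.8,0,0,0],[0.4,0,0,0,0,0,0]],
  ],
)

```text
t: 13.65
tool_pos: [0.5848, 0.0068, 0.0366]
tcp_rot: [3.141, 0.001, -0.201]
force: [-0.0, 0.4, -0.5]
grip_width: 0.575
```

```bash
python3 g.py .585 .0052 .03 -11.4
```

```text
t 13.65 tcp [0.5848 0.0068 0.0366] rpy [ 1.7998e+02  7.0000e-02 -1.1510e+01] j [-0.04  0.58 -0.1   1.91  0.09  0.66 -1.97] turn z -0.1 then shift cm [0.05 0.15 0.66] grip 0.575 F [-0.   0.4 -0.5]
```

carry_out(
  steps=[
    [[0.4,0,0.1,0.4,0,0,0],[0.4,0,0,0.25,0,0,0],[0.4,0,0,0,0,0,0],[0.8,0,0,0,0,0,0],[0.8,0,0,0,0,0,0],[0.9,0,0,-2,0,0,0],[0.9,0,0,-4,0,0,0],[0.9,0,0,-5,0,0,0],[0.9,0,0,-4,0,0,0],[0.9,0,0,0,0,0,0],[0.9,0,0,0,0,0,0]],
  ],
)

```text
t: 15.02
tool_pos: [0.5846, 0.0057, 0.1802]
tcp_rot: [3.141, 0.001, -0.201]
force: [-1.3, 0.0, -1.1]
grip_width: 0.899
```

```bash
python3 intube.py 2 .043;python3 g.py .3845 .2375 .2 -11.5
```

```text
z pct [0.0098 0.0116 0.0225 0.0285 0.0431 0.0438 0.0444] 4551
top pts 1980 [0.58558179 0.00539151 0.04304433] [ 0.55916781 -0.02039396  0.03800153] [0.61120707 0.03122125 0.04556203]
0.89 [ 80. 458. 111. 480.]
0.87 [280. 181. 356. 254.]
0.83 [592.   2. 640.  37.]
0.64 [547. 251. 628. 322.]
t 15.18 tcp [0.5842 0.0057 0.1793] rpy [ 1.7996e+02  1.5000e-01 -1.1510e+01] j [-0.02  0.39 -0.12  1.82  0.06  0.94 -1.94] turn z -0.0 then shift cm [-24.19 -18.73  -2.07] grip 0.902 F [-0.3 -0.5  0.3]
```

Ring is seated (top at 43 mm, as it must be: 10+15+18). Next, bearing A.

carry_out(
  steps=[
    [[0.9,-4,-3.1,-0.4,0,0,0],[0.9,-4,-3.1,-0.4,0,0,0],[0.9,-4,-3.1,-0.4,0,0,0],[0.9,-4,-3.1,-0.4,0,0,0],[0.9,-4,-3.1,-0.5,0,0,0],[0.9,-4.2,-3.2,0,0,0,0],[0.9,0,0,0,0,0,0],[0.9,0,0,0,0,0,0],[0.9,0,0,0,0,0,0]],
  ],
)

```text
t: 16.3
tool_pos: [0.3861, 0.2361, 0.2013]
tcp_rot: [3.141, 0.0, -0.203]
force: [-0.6, -0.0, -0.4]
grip_width: 0.901
```

Run:
```python
from g import *
f=bot.grab_frame('wrist'); save(f,'w5'); W=cloud(f)
for d in bot.search_frame(f,'bearing_a_mid')[:4]: print(round(d['conf'],2),np.round(d['rect']))
c,mm,n=disc(W,np.array([.3845,.2375]),.015); print('A',c,mm,n)
goal(mm[0],mm[1],.005,-11.5)
```

```text
0.72 [283. 176. 349. 241.]
A [0.3849629  0.23772763 0.01397201] [0.38452013 0.23772955] 2869
t 16.4 tcp [0.386  0.2364 0.2015] rpy [ 1.7997e+02  1.0000e-02 -1.1650e+01] j [-0.42  0.16 -0.3   2.08  0.06  0.91 -2.52] turn z -0.1 then shift cm [-0.17 -0.1  19.65] grip 0.898 F [-0.1  0.2 -0.7]
```

carry_out(
  steps=[
    [[0.9,-0.15,-0.1,4.5,0,0,0],[0.9,0,0,4.5,0,0,0],[0.9,0,0,4.5,0,0,0],[0.9,0,0,3.2,0,0,0],[0.9,0,0,2.0,0,0,0],[0.9,0,0,0.9,0,0,0],[0.9,0,0,0,0,0,0],[0.4,0,0,0,0,0,0],[0.4,0,0,0,0,0,0],[0.4,0,0,0,0,0,0],[0.4,0,0,0,0,0,0],[0.4,0,0,-2.0,0,0,0]],
  ],
)

```text
t: 17.9
tool_pos: [0.3836, 0.2382, 0.026]
tcp_rot: [3.141, 0.001, -0.201]
force: [-0.9, -0.2, -1.2]
grip_width: 0.568
```

```bash
python3 g.py .585 .0052 .2 -11.4
```

```text
t 17.9 tcp [0.3836 0.2382 0.026 ] rpy [ 1.7994e+02  4.0000e-02 -1.1510e+01] j [-0.49  0.46 -0.24  2.21  0.22  0.49 -2.68] turn z -0.1 then shift cm [ 24.35  18.86 -17.4 ] grip 0.568 F [-0.9 -0.2 -1.2]
```

carry_out(
  steps=[
    [[0.4,0,0,-5.5,0,0,0],[0.4,0,0,-5.5,0,0,0],[0.4,2,1.5,-4.4,0,0,0],[0.4,3.8,2.9,0,0,0,0],[0.4,3.8,2.9,0,0,0,0],[0.4,3.8,2.9,0,0,0,0],[0.4,3.8,2.9,0,0,0,0],[0.4,3.8,2.9,0,0,0,0],[0.4,3.3,2.8,0,0,0,0],[0.4,0,0,0,0,0,0],[0.4,0,0,0,0,0,0],[0.4,0,0,0,0,0,0]],
  ],
)

```text
t: 19.4
tool_pos: [0.5839, 0.0073, 0.18]
tcp_rot: [-3.141, 0.0, -0.199]
force: [-0.1, 0.1, -1.0]
grip_width: 0.567
```

```bash
python3 g.py .585 .0052 .055 -11.4
```

```text
t 19.4 tcp [0.5839 0.0073 0.18  ] rpy [-1.7997e+02  2.0000e-02 -1.1400e+01] j [-0.01  0.39 -0.14  1.82  0.07  0.94 -1.95] turn z 0.0 then shift cm [ 0.15  0.19 12.5 ] grip 0.567 F [-0.1  0.1 -1. ]
```

carry_out(
  steps=[
    [[0.4,0.1,0.15,4.0,0,0,0],[0.4,0,0,4.0,0,0,0],[0.4,0,0,1.5,0,0,0],[0.4,0,0,1.0,0,0,0],[0.4,0,0,1.0,0,0,0],[0.4,0,0,0.8,0,0,0],[0.4,0,0,0,0,0,0]],
  ],
)

```text
t: 20.27
tool_pos: [0.5852, 0.0042, 0.0566]
tcp_rot: [3.141, 0.0, -0.201]
force: [0.6, 0.2, -0.9]
grip_width: 0.564
```

```bash
python3 g.py .585 .0052 .0485 -11.4
```

```text
t 20.27 tcp [0.5852 0.0042 0.0566] rpy [ 1.7999e+02  2.0000e-02 -1.1520e+01] j [-0.02  0.55 -0.13  1.9   0.1   0.7  -1.98] turn z -0.1 then shift cm [-0.04 -0.1   0.81] grip 0.564 F [ 0.6  0.2 -0.9]
```

carry_out(
  steps=[
    [[0.4,0,-0.1,0.5,0,0,0],[0.4,0,0,0.25,0,0,0],[0.4,0,0,0,0,0,0],[0.8,0,0,0,0,0,0],[0.8,0,0,0,0,0,0],[0.9,0,0,-2,0,0,0],[0.9,0,0,-4,0,0,0],[0.9,0,0,-5,0,0,0],[0.9,0,0,-3.5,0,0,0],[0.9,0,0,0,0,0,0],[0.9,0,0,0,0,0,0]],
  ],
)

```text
t: 21.65
tool_pos: [0.585, 0.0051, 0.1935]
tcp_rot: [3.141, 0.001, -0.201]
force: [1.0, -1.3, -0.2]
grip_width: 0.899
```

```bash
python3 intube.py 3 .058
python3 - <<'E'
from g import *
W=np.load('w3.npz')['W']; m,a,l,z,p=axis(W,[.6085,-.3627])
print('bolt',m,a,l,z)
# shank-only: middle 50 mm
v=np.array([np.cos(np.radians(a)),np.sin(np.radians(a))]); s=(p[:,:2]-m)@v
for lo,hi in [(-.065,-.05),(-.045,-.03),(-.03,-.01),(-.01,.01),(.01,.03),(.03,.045),(.05,.065)]:
    q=p[(s>lo)&(s<hi)]; print(lo,len(q),np.round(q.mean(0),4),np.round(np.percentile(q[:,2],98),4))
goal(.607,-.36,.2,90-90)
E
```

```text
z pct [0.01   0.0249 0.055  0.0564 0.0578 0.0585 0.0592] 4569
top pts 3870 [0.58608707 0.00496335 0.05681711] [ 0.55979395 -0.02083244  0.05300191] [0.61142991 0.03097947 0.06041235]
0.72 [264. 153. 369. 279.]
0.72 [538. 245. 616. 312.]
0.58 [581.   0. 640.  42.]
bolt [ 0.60963915 -0.3609707 ] -93.7612180261549 0.13735416690817637 0.031120549226214295
-0.065 779 [ 0.6114 -0.3047  0.0214] 0.0303
-0.045 1032 [ 0.6089 -0.323   0.0241] 0.0315
-0.03 1162 [ 0.6239 -0.3394  0.0212] 0.0262
-0.01 767 [ 0.5981 -0.3603  0.0229] 0.0261
0.01 779 [ 0.6024 -0.3806  0.0229] 0.0261
0.03 597 [ 0.6064 -0.3984  0.0229] 0.0261
0.05 1028 [ 0.6096 -0.4175  0.0265] 0.0316
t 21.8 tcp [0.5846 0.0051 0.1928] rpy [ 1.7996e+02  1.5000e-01 -1.1520e+01] j [-0.    0.38 -0.14  1.81  0.06  0.97 -1.94] turn z -11.5 then shift cm [ 2.24 36.51 -0.72] grip 0.901 F [-0.1 -0.3 -0.8]
```

View pics/tube_3.png

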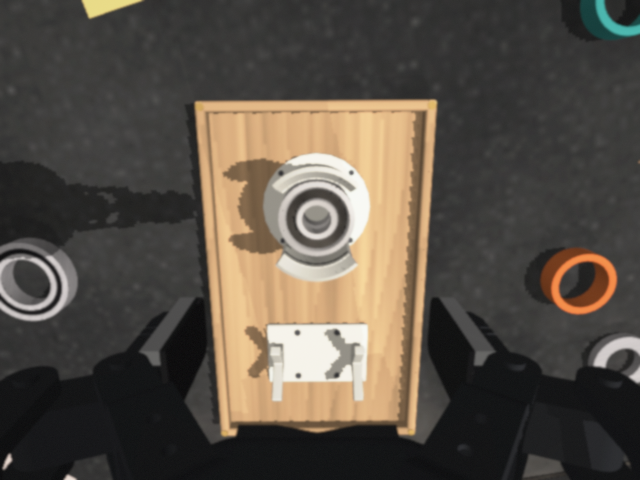

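carry_out(
  steps=[
    [[0.9,0,0,0,0,0,-10.3],[0.9,0,0,0,0,0,-10.3],[0.9,0,0,0,0,0,-10.3],[0.9,0,0,0,0,0,-10.3],[0.9,0,0,0,0,0,-10.3],[0.9,0,0,0,0,0,-10.3],[0.9,0,0,0,0,0,-10.4],[0.9,0,0,0,0,0,-10.4],[0.9,0,0,0,0,0,-10.4],[0.9,0,0,0,0,0,-10.4],[0.9,0,0,0,0,0,-10.4],[0.9,0,0,0,0,0,0]],
  ],
)

```text
t: 23.3
tool_pos: [0.585, 0.0051, 0.1932]
tcp_rot: [-3.14, -0.001, 1.783]
force: [0.4, 0.5, 0.1]
grip_width: 0.901
```

```bash
python3 g.py .601 -.37 .2 102.3
```

```text
t 23.3 tcp [0.585  0.0051 0.1932] rpy [-1.7990e+02 -6.0000e-02  1.0218e+02] j [ 0.31  0.42 -0.55  1.78  0.26  1.01 -0.12] turn z -0.1 then shift cm [-36.99  -6.43  -0.68] grip 0.901 F [0.4 0.5 0.1]
```

carry_out(
  steps=[
    [[0.9,-4.7,-0.8,-0.3,0,0,0],[0.9,-4.7,-0.8,-0.4,0,0,0],[0.9,-4.7,-0.8,0,0,0,0],[0.9,-4.7,-0.8,0,0,0,0],[0.9,-4.7,-0.8,0,0,0,0],[0.9,-4.7,-0.8,0,0,0,0],[0.9,-4.7,-0.8,0,0,0,0],[0.9,-4.1,-0.8,0,0,0,0],[0.9,0,0,0,0,0,0],[0.9,0,0,0,0,0,0],[0.9,0,0,0,0,0,0]],
  ],
)

```text
t: 24.68
tool_pos: [0.6022, -0.3679, 0.2012]
tcp_rot: [3.141, -0.001, 1.786]
force: [0.0, 0.3, -0.4]
grip_width: 0.897
```

```bash
cat > boltlook.py <<'E'
from g import *
f=bot.grab_frame('wrist'); save(f,'w6'); W=cloud(f); np.savez('w6.npz',W=W,px=f['pixels'])
c=np.array([.6,-.365]); a=np.radians(102.3)
for k in range(4):
    v=np.array([np.cos(a),np.sin(a)]); n=np.array([-v[1],v[0]]); e=W[...,:2]-c; s=e@v; t=e@n
    m=(abs(t)<.02)&(abs(s)<.085)&(W[...,2]>.01)&(W[...,2]<.04); p=W[m]; ss=s[m]; tt=t[m]
    sh=(abs(ss)<.03)&(p[:,2]>.021); k1=np.polyfit(ss[sh],tt[sh],1); a+=np.arctan(k1[0]); lo,hi=np.percentile(ss,[.3,99.7])
    c=c+n*k1[1]
    c=c+v*((lo+hi)/2)
print('angle',np.degrees(a),'overall mid',c,'len',hi-lo,'mid-shank',c-v*.007,'shank top',np.percentile(p[sh][:,2],95))
for x in np.arange(-.07,.071,.01):
    q=p[(ss>x-.005)&(ss<x+.005)]; print(round(x,3),len(q),np.round(np.percentile(q[:,2],97),4) if len(q) else '',end='; ')
q=c-v*.007; goal(q[0],q[1],.003,np.degrees(a))
E
python3 boltlook.py
```

```text
angle 102.37853849971081 overall mid [ 0.59644009 -0.36208992] len 0.12951089680362932 mid-shank [ 0.59794071 -0.36892718] shank top 0.025896291723653382
-0.07 7 0.0297; -0.06 483 0.0312; -0.05 506 0.0308; -0.04 287 0.0259; -0.03 293 0.0259; -0.02 308 0.026; -0.01 325 0.0258; 0.0 333 0.026; 0.01 335 0.026; 0.02 342 0.0262; 0.03 354 0.0261; 0.04 527 0.0315; 0.05 651 0.0315; 0.06 370 0.0262; 0.07 0 ; t 24.73 tcp [ 0.6022 -0.3681  0.2014] rpy [ 1.7999e+02 -3.0000e-02  1.0237e+02] j [ 0.74  0.59 -0.43  1.48  0.26  1.13  0.48] turn z -0.0 then shift cm [ 1.000e-02 -4.300e-01  1.984e+01] grip 0.899 F [ 0.3  0.8 -0.9]
```

View pics/w6.png

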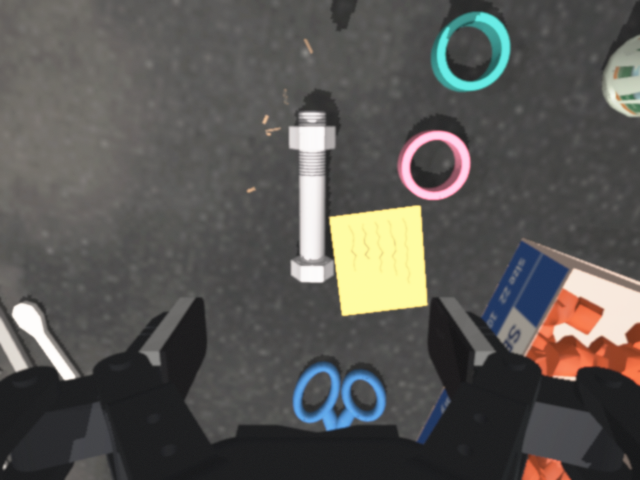

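Run:
```python
import numpy as np
W=np.load('w6.npz')['W']
print('note',np.nanmedian(W[240:290,350:410,2]),'table near',np.nanmedian(W[100:200,200:270,2]))
p=W[240:300,480:560].reshape(-1,3); print('box edge',np.nanpercentile(p[:,2],[50,90,98])); q=p[p[:,2]>.03]; print(q[:,:2].min(0) if len(q) else '')
```

```text
note 0.0010377283841961175 table near -0.0002730110861145391
box edge [0.01651254 0.05852889 0.07038475]
[ 0.76929189 -0.40544602]
```

carry_out(
  steps=[
    [[0.55,0,-0.45,4.5,0,0,0],[0.55,0,0,4.5,0,0,0],[0.55,0,0,4.5,0,0,0],[0.55,0,0,3.0,0,0,0],[0.55,0,0,2.0,0,0,0],[0.55,0,0,1.0,0,0,0],[0.55,0,0,0,0,0,0],[0,0,0,0,0,0,0],[0,0,0,0,0,0,0],[0,0,0,0,0,0,0],[0,0,0,0,0,0,0],[0,0,0,0,0,0,0]],
  ],
  squeeze=80,
)

```text
t: 26.22
tool_pos: [0.5985, -0.3714, 0.0081]
tcp_rot: [3.139, 0.002, 1.785]
force: [-0.5, 1.1, 6.8]
grip_width: 0.195
```

```bash
python3 g.py .457 .0305 .15 78.7
```

```text
t 26.23 tcp [ 0.5985 -0.3714  0.0081] rpy [1.7988e+02 1.0000e-01 1.0227e+02] j [ 0.71  0.8  -0.37  1.6   0.36  0.82  0.41] turn z 23.6 then shift cm [ 36.64 -21.75 -14.19] grip 0.195 F [-0.5  1.1  6.8]
```

carry_out(
  steps=[
    [[0,0,0,-2,0,0,0],[0,0,0,-4,0,0,0],[0,0,0,-5,0,0,0],[0,0,0,-4,0,0,0],[0,0,0,0,0,0,7.9],[0,0,0,0,0,0,7.9],[0,0,0,0,0,0,7.8],[0,0,0,0,0,0,0],[0,0,0,0,0,0,0],[0,0,0,0,0,0,0]],
  ],
)

```text
t: 27.48
tool_pos: [0.5971, -0.3709, 0.1563]
tcp_rot: [-3.141, -0.0, 1.375]
force: [0.2, 0.4, -4.2]
grip_width: 0.199
```

```bash
python3 g.py .457 .0305 .2 78.7
python3 - <<'E'
from h import *
o=bot.get_obs(); print(o['wrist_torque'])
f=bot.grab_frame('wrist'); save(f,'w7'); W=cloud(f); p=np.array(o['tool_pos'])
a=o['tcp_rot'][2]; v=np.array([np.cos(a),np.sin(a)]); n=np.array([v[1],-v[0]])
e=W[...,:2]-p[:2]; s=e@v; t=e@n
m=(abs(t)<.02)&(abs(s)<.09)&(abs(W[...,2]-p[2]-.01)<.025)
for x in np.arange(-.08,.081,.01):
    k=m&(abs(s-x)<.005); q=W[k]; 
    if len(q)>20: print(round(x,3),len(q),'ztop-tcp',np.round(np.percentile(q[:,2],95)-p[2],4),'t',np.round(np.percentile(t[k],[5,95]),4))
E
```

```text
t 27.48 tcp [ 0.5971 -0.3709  0.1563] rpy [-1.7999e+02 -1.0000e-02  7.8760e+01] j [ 0.69  0.61 -0.33  1.53  0.22  1.04  0.11] turn z 0.1 then shift cm [ 36.61 -21.6   -4.37] grip 0.199 F [ 0.2  0.4 -4.2]
[-0.05025342 -0.02759184  0.01158973]
-0.04 1182 ztop-tcp 0.0171 t [-0.0132  0.0128]
-0.03 1283 ztop-tcp 0.0174 t [-0.0088  0.0084]
-0.02 1318 ztop-tcp 0.0174 t [-0.0084  0.0081]
-0.01 1470 ztop-tcp 0.028 t [-0.0086  0.0083]
-0.0 1634 ztop-tcp 0.0302 t [-0.0086  0.0084]
0.01 4160 ztop-tcp 0.0327 t [-0.0179  0.0179]
0.02 1713 ztop-tcp 0.0174 t [-0.0088  0.0085]
0.03 1813 ztop-tcp 0.0175 t [-0.0089  0.0086]
0.04 1960 ztop-tcp 0.0175 t [-0.0088  0.0086]
0.05 3085 ztop-tcp 0.0228 t [-0.0149  0.0148]
0.06 3691 ztop-tcp 0.0228 t [-0.0148  0.0146]
0.07 2121 ztop-tcp 0.0176 t [-0.0087  0.0087]
```

View pics/w7.png

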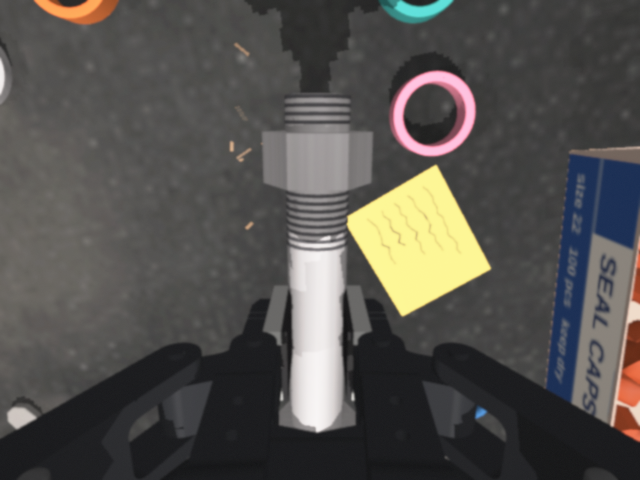

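carry_out(
  steps=[
    [[0,4.0,-2.4,0,0,0,0],[0,4.1,-2.4,0,0,0,0],[0,4.1,-2.4,0,0,0,0],[0,4.1,-2.4,0,0,0,0],[0,4.1,-2.4,0,0,0,0],[0,4.1,-2.4,0,0,0,0],[0,4.0,-2.4,0,0,0,0],[0,4.0,-2.4,0,0,0,0],[0,4.0,-2.4,0,0,0,0],[0,0,0,0,0,0,0],[0,0,0,0,0,0,0],[0,0,0,0,0,0,0]],
  ],
)

```text
t: 29.02
tool_pos: [0.4576, 0.0282, 0.1564]
tcp_rot: [3.141, 0.0, 1.371]
force: [-0.3, -0.5, -5.1]
grip_width: 0.196
```

Run:
```python
from g import *
f=bot.grab_frame('wrist'); save(f,'w8'); W=cloud(f)
t=bot.grab_frame('top'); T=cloud(t)
c=np.array([.4574,.0309]); a=np.radians(78.7); v=np.array([np.cos(a),np.sin(a)]); n=np.array([v[1],-v[0]])
for nm,Q in [('wrist',W),('top0',np.load('top0.npz')['W']),('scene0',np.load('scene0.npz')['W']),('tubeview',None)]:
    if Q is None: continue
    e=Q[...,:2]-c; s=e@v; tt=e@n
    m=(abs(tt)<.03)&(abs(s)<.045)&(Q[...,2]>.02)&(Q[...,2]<.055)
    for sg in (1,-1):
        k=m&(s*sg>.02)
        if k.sum()>5: print(nm,sg,k.sum(),'s',np.round(np.percentile(s[k],[5,50,95]),4),'t',np.round([tt[k].min(),tt[k].mean(),tt[k].max()],4))
goal(.457,.029,.06,78.7)
```

```text
wrist -1 252 s [-0.0364 -0.0323 -0.0293] t [-0.0255 -0.0038  0.0241]
top0 1 60 s [0.0283 0.0321 0.0358] t [-0.0242  0.0001  0.0249]
top0 -1 58 s [-0.0374 -0.0339 -0.0304] t [-0.0246 -0.0004  0.0239]
scene0 1 107 s [0.0306 0.0363 0.0388] t [-0.0258 -0.0002  0.0224]
scene0 -1 105 s [-0.0358 -0.0298 -0.0268] t [-0.0294 -0.0011  0.0237]
t 29.12 tcp [0.4574 0.0284 0.1563] rpy [1.7999e+02 1.0000e-02 7.8580e+01] j [ 0.25  0.26 -0.51  2.1   0.17  0.82 -0.56] turn z -0.1 then shift cm [ 0.05 -0.05  9.63] grip 0.199 F [ 0.6 -0.3 -4.6]
```

View pics/w8.png

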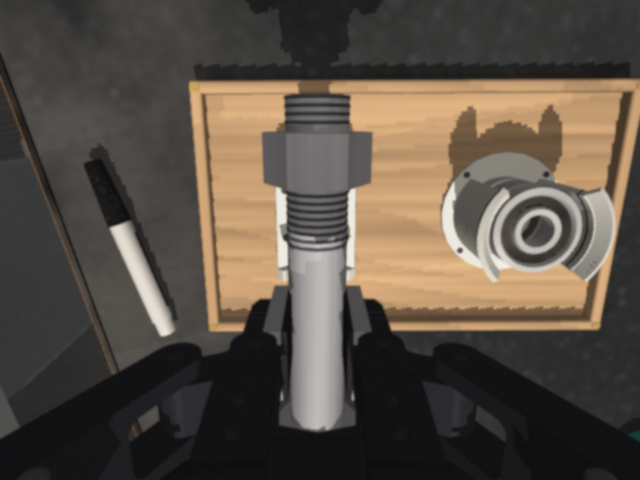

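carry_out(
  steps=[
    [[0,0.05,0,3.5,0,0,0],[0,0,0,3.5,0,0,0],[0,0,0,2.2,0,0,0],[0,0,0,1,0,0,0],[0,0,0,1,0,0,0],[0,0,0,0.6,0,0,0],[0,0,0,0,0,0,0]],
  ],
)

```text
t: 30.0
tool_pos: [0.4573, 0.0298, 0.0383]
tcp_rot: [3.141, 0.0, 1.373]
force: [0.2, 0.4, -4.6]
grip_width: 0.197
```

```bash
python3 g.py .457 .029 .0306 78.7
```

```text
t 30.0 tcp [0.4573 0.0298 0.0383] rpy [179.99   0.    78.68] j [ 0.15  0.46 -0.42  2.18  0.35  0.56 -0.73] turn z -0.0 then shift cm [-0.09 -0.02  0.77] grip 0.197 F [ 0.2  0.4 -4.6]
```

carry_out(
  steps=[
    [[0,0,0,0.5,0,0,0],[0,0,0,0.3,0,0,0],[0,0,0,0,0,0,0],[0.3,0,0,0,0,0,0],[0.55,0,0,0,0,0,0],[0.55,0,0,0,0,0,0],[0.55,0,0,-1.5,0,0,0],[0.55,0,0,-4,0,0,0],[0.55,0,0,-5,0,0,0],[0.55,0,0,-5,0,0,0],[0.55,0,0,0,0,0,0],[0.55,0,0,0,0,0,0]],
  ],
)

```text
t: 31.5
tool_pos: [0.4569, 0.0297, 0.1854]
tcp_rot: [3.141, 0.0, 1.373]
force: [0.5, -0.2, -0.4]
grip_width: 0.548
```

Run:
```python
from g import *
f=bot.grab_frame('wrist'); save(f,'w9'); W=cloud(f)
c=np.array([.4574,.0309]); a=np.radians(78.6); v=np.array([np.cos(a),np.sin(a)]); n=np.array([v[1],-v[0]])
e=W[...,:2]-c; s=e@v; t=e@n; m=(abs(t)<.02)&(abs(s)<.09)&(W[...,2]>.03)&(W[...,2]<.065)
for x in np.arange(-.08,.081,.01):
    k=m&(abs(s-x)<.005)
    if k.sum()>20: print(round(x,3),k.sum(),np.round(np.percentile(W[k][:,2],95),4),np.round(np.percentile(t[k],[5,50,95]),4))
print(np.percentile(s[m],[.3,99.7]))
d=np.hypot(W[...,0]-.585,W[...,1]-.0052); q=W[(d<.024)&(abs(W[...,2]-.058)<.006)]; print('stack top',len(q),np.median(q,0) if len(q) else '')
goal(.45,.03,.2,78.7)
```

```text
-0.06 97 0.0538 [-0.0155 -0.0002  0.0151]
-0.05 626 0.0542 [-0.0154 -0.0002  0.015 ]
-0.04 684 0.0529 [-0.015  -0.0002  0.0141]
-0.03 668 0.0484 [-0.0177  0.0001  0.0178]
-0.02 393 0.0486 [-0.0094 -0.0009  0.0082]
-0.01 380 0.0486 [-0.0093 -0.0003  0.0081]
-0.0 397 0.0487 [-0.0092 -0.0009  0.0081]
0.01 420 0.0486 [-0.0099 -0.0009  0.008 ]
0.02 422 0.0486 [-0.0098 -0.001   0.0079]
0.03 723 0.0487 [-0.0178 -0.0003  0.0177]
0.04 553 0.0488 [-0.0152 -0.0003  0.0153]
0.05 752 0.0543 [-0.0162 -0.001   0.0142]
0.06 744 0.0543 [-0.0154 -0.001   0.0141]
0.07 419 0.0488 [-0.0101 -0.001   0.0081]
[-0.05631075  0.0726768 ]
stack top 3509 [0.58617183 0.00512156 0.05638894]
t 31.55 tcp [0.4563 0.0297 0.1847] rpy [-1.7992e+02  3.0000e-02  7.8680e+01] j [ 0.28  0.22 -0.54  2.08  0.15  0.88 -0.54] turn z -0.0 then shift cm [-0.09 -0.63 -1.53] grip 0.551 F [-0.6  0.1 -0.7]
```

View pics/w9.png

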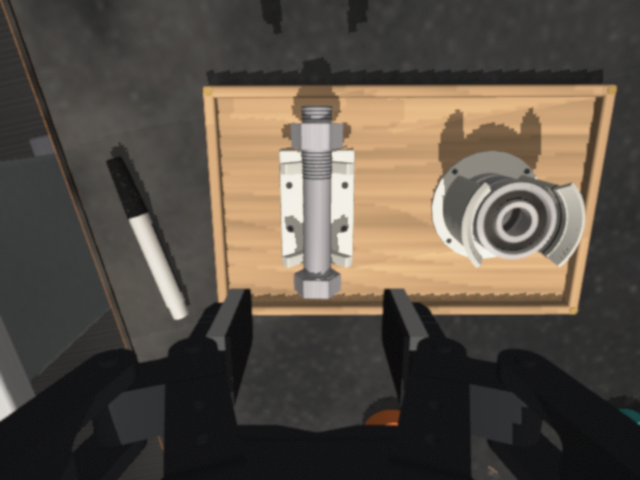

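```bash
python3 -c "
from plant import bot
print(bot.sign_off())"
```

```text
the job is handed in; nothing more can be done
None
```

The kit is made up in the tray and the job is handed in; sign-off gives no verdict. The robot clock read about 31.6 s of the 115 s allowed.

- **Stack:** small bearing, tall ring and the other small bearing went into the slotted tube in that order. The wrist camera put the stack top at 56–58 mm above the table; the black line is at 58 mm. After the first part the top read 23–25 mm and after the second 43 mm, against 25 and 43 mm expected. The stack centre measured within about 2 mm of the tube axis.
- **Long bolt:** it lies level in both V-rests. Its shank top read 48.6 mm (48 mm expected), mid-shank is about 1 mm from the seat, and it showed no visible misalignment.
- **Parts to leave:** the arm never came near the large bearing, low ring or short bolt. I did not measure them again at the end.
- **Contact and force:** the largest force I read was about 8 N, when the fingers closed on a part at the table. The gripper was open and clear of everything when I handed in.

No check failed. The only disagreements were offsets of 1–2 mm between cameras, within their stated accuracy. The wide-view fits of the bolt's angle, and one wrist-view fit that picked up the neighbouring pink ring, were off by 10–16 degrees. I replaced them with a wrist-camera fit of the shank before grasping it.

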